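# Dial the code on a key safe and draw its bolt

## Robot

A 7-joint arm with a two-finger parallel gripper is mounted at the origin on a cart in front of the work surface, level with it; the furniture and walls round the work are solid. World frame = base frame: x ahead of the robot, y to its left, z up, the work surface at z = 0. Lengths are in m, angles in rad, forces in N, time in s.
With the tool pointing down it reaches from about 0.35 to 0.9 m from the base axis. Payload 19.9 kg.
Tool frame: the origin (TCP) lies between the finger pads; the fingertips stand 19 mm ahead of it and the grasp point (between the pads) is the TCP; z points along the fingers, y is the line along which they close (so a half turn about z gives the same grasp; the last joint's range is limited). The gripper opens to 94 mm and grips with 3 to 60 N. Pads are 16 mm wide; open, the fingers measure 119 mm over their backs; the gripper's body (75 mm by 177 mm) begins 78 mm behind the grasp point.
Start: joints at [-1.159, 0.417, -0.01, 1.614, 0.005, 1.111, -0.053], TCP at [0.274, 0.562, 0.189] pointing down, gripper open.
Joint ranges: [-2.81, 2.81], [-0.39, 2.02], [-1.27, 1.25], [0.06, 2.57], [-1.19, 4.33], [0.19, 2], [-2.82, 2.82]. Speed limits (rad/s): [1.89, 1.89, 2.39, 2.39, 3.01, 3.01, 3.01].

## Interface

Orientations are given as a unit quaternion [x, y, z, w].
In Python, from plant import robot gives the robot as it stands.
- The arm moves only by the tool move_arm, never from a script. Its argument "series" is a list of rows, each an object with "xyz": the shift along the tool's x, y, z in units of 25 mm (1.0 is 25 mm), a list of three; "twist": the turn about the tool's z in units of 8 degrees (1.0 is 8 degrees); "fingers": the opening, from 0 (shut) to 1 (fully open). A call has 1 to 20 rows; each row shifts and turns the commanded pose from where the row before left it, along the tool's axes as they then stand; what a row does not reach is not made up. A row lasts 1/8 s, in which the tool goes at most 62.5 mm and 10.7 degrees, less where a joint would pass 70% of its speed; a pose out of reach is approached as far as the arm can. A call is refused whole if a number of a shift passes 1 or a number of a turn 1, either way. A call with a gripper value outside its range is refused whole. The fingers move at their own pace and stop on an object; the grip force is fixed at half the most. Time passes only in rows, so rows that do not move let the fingers close. It gives the time, the measured TCP pose, the force, the opening and the grip force at its end, in the units of the state.
- robot.observe(): the state, without advancing time (a new reading comes with each control period).
- robot.capture(name): name is "side" or "top"; returns a dict with "frame" (400x640x3 uint8, blue, green, red), "range_z" (400x640 float32, m along the optical axis (not along the pixel's ray), 0 where there is no reading), "K" (3x3 intrinsics, pixels), "rvec" (rotation vector, rad) and "tvec" (3), from world to camera coordinates, as OpenCV has them. Camera axes: x right, y down, z forward; pixel columns grow to the right and rows downward; lengths in m; the calibration is good to about 2 mm. A picture is of the moment at which its call begins.
- robot.close_job(): hands the job in; it is judged then, once.
The state is a dict: "time": time; "qpos": joint angles; "joint_velocities": joint speeds; "tau": joint torques, N m; "position": TCP position; "tool_rot": TCP orientation; "force": force on the tool from outside, world axes, zero at the start; "ft_torque": the same for the moment, N m; "grip_width": finger opening in m; "grasp_force": force on a finger pad.
Only numpy, scipy, OpenCV 4.12 (cv2) and the standard library are available. Lean on these libraries where they do the work, as an engineer would, in place of code of your own. Each camera call takes 0.05 s, during which the arm holds its last target. There are 200 camera calls.

## Task

Open the lock of the small key safe that lies on the bench: with a fingertip pressed lightly on it, roll each of the three dotted thumbwheels until the code 4 - 2 - 5 (from left to right, in dots) stands squarely on top; only then slide the bolt's tab fully to the right, away from the wheels, and leave it there. Press the wheels gently (they sit on soft springs; never press with more than 25 N) and do not knock the things lying round the safe.

Things in the scene. Friction and masses are not known exactly. Their poses are not given: they have to be found in the camera images.
- key_safe: Fixed flat grey steel box with an aluminium top plate, 110 (its x) x 206 (y) x 44 mm high; origin under its centre. x points away from the robot (turned up to 0.35 rad), y left along the row of wheels, z up. On the top, left to right: wheels 1, 2, 3 (y = +62, +26, -10 mm, x = 0), then the bolt's tab (y = -55 mm when locked).
- wheel_1_top (a point): Highest point of the left wheel's rim when not pressed, 58 mm above the bench, 14 mm above the top plate. Each wheel is a white disc, radius 24 mm, 14 mm wide (along y), on a level axle along the safe's y; wheel centres are 36 mm apart. Fixed to the safe, same axes.
- wheel_2_top (a point): The same point of the middle wheel.
- wheel_3_top (a point): The same point of the right wheel.
- carrier_1: Hidden sprung axle of the left wheel; origin on the axle, 34 mm above the bench. A wheel pressed from above yields 6 N per mm over 2 mm (12 N), then meets a hard stop. It turns smoothly (no clicks), stays where it is left, and resists with 3.3 N at the rim, so a fingertip needs about 6 to 8 N of press to roll it without slipping.
- carrier_2: The same for the middle wheel.
- carrier_3: The same for the right wheel.
- wheel_1 (a joint): Left wheel's angle, rad; grows as its top rolls away from the robot (safe's +x), 24 mm of rim per rad. Six faces with 1 to 6 black dots as on dice, two grey grooves between faces; face n is squarely on top, in line with the white index ridges, at (n-1) x 1.0472. Stops at -0.4 and 5.6 (does not pass from 6 to 1). Code: 4 dots, 3.1416; starts 0.7 to 2.1 too low.
- wheel_2 (a joint): Middle wheel's angle, likewise. Code: 2 dots, 1.0472; starts 0.7 to 2.1 too high.
- wheel_3 (a joint): Right wheel's angle, likewise. Code: 5 dots, 4.1888; starts 0.7 to 2.1 too low.
- bolt (a joint): Travel of the bolt, m: 0 locked (start), 0.025 fully drawn (stop); grows as the tab moves to the safe's -y (right). Friction 3 N; stays where it is left. Unless all three wheels show the code (within about 0.15 rad) it is blocked after 1.5 mm.
- bolt_tab (a point): Centre of the bolt's upright steel tab, 20 mm (x) by 10 mm (y) by 24 mm high, from 46 to 70 mm above the bench; moves with the bolt. When locked there are 33 mm between the right wheel's face and the tab.
- tape_1: Loose roll of tape, 96 mm across, 25 mm high, left of the safe: leave where it is. Origin under its centre.
- copper_gasket_pack: Loose pack of copper rings, 49 mm across, 10 mm high, beyond the safe: leave where it is.
- kf_centering_ring: Loose ring, 42 mm across, 8 mm high, beyond the safe: leave where it is.
- hex_key: Loose black hex key, 32 x 84 x 9 mm, right of the safe: leave where it is.
- kf_clamp: Loose clamp, 57 x 88 x 17 mm, further right: leave where it is.
- multimeter: Loose multimeter, 142 x 68 x 43 mm, further right, near the robot: leave where it is.
Things that resemble listed ones, but are neither listed nor needed, are in the scene too. Of the things that look like the key_safe, the larger one is meant.

How it is judged:
On the way, in this order (a step that is already met when the one before it is completed fails the run):
1. with the bolt still locked (drawn less than 4 mm), the three wheels stand at 4, 2 and 5 dots, each within 0.2 rad (value of joint wheel_1 between 2.942 and 3.342 rad and value of joint wheel_2 between 0.847 and 1.247 rad and value of joint wheel_3 between 3.989 and 4.389 rad and value of joint bolt below 0.004 m), for 0.2 s.
2. the bolt is drawn at least 21 of its 25 mm (value of joint bolt above 0.021 m), for 0.2 s.
At the end, for the whole second after the job is handed in: The bolt is drawn at least 21 mm (of 25), the wheels still show 4, 2 and 5 dots (each within 0.2 rad of square), and bolt and wheels are at rest (value of joint wheel_1 between 2.942 and 3.342 rad and value of joint wheel_2 between 0.847 and 1.247 rad and value of joint wheel_3 between 3.989 and 4.389 rad and value of joint bolt above 0.021 m and velocity of joint bolt between -0.005 and 0.005 m/s and velocity of joint wheel_1 between -0.05 and 0.05 rad/s and velocity of joint wheel_2 between -0.05 and 0.05 rad/s and velocity of joint wheel_3 between -0.05 and 0.05 rad/s); the robot touches nothing.
It fails at once if a wheel is pressed with more than 25 N (contact force between any of the fingers, the arm and carrier_1 above 25 N or contact force between any of the fingers, the arm and carrier_2 above 25 N or contact force between any of the fingers, the arm and carrier_3 above 25 N).
It fails at once if the bolt is forced past 6 mm while a wheel is off the code by more than 0.3 rad (value of joint bolt above 0.006 m and not (value of joint wheel_1 between 2.842 and 3.442 rad and value of joint wheel_2 between 0.747 and 1.347 rad and value of joint wheel_3 between 3.889 and 4.489 rad)).
It fails at once if a bystander is moved by more than 20 mm (distance of any of tape_1, copper_gasket_pack, kf_centering_ring, hex_key, kf_clamp, multimeter from where it was at the start of the episode above 0.02 m).
It also fails if it takes over 72 s, if anything falls off the work surface, if the arm or the gripper's body presses on something with over 40 N, if the wrist force passes 120 N, or if a joint passes its speed limit or range.

## Working session

There is one attempt and no reset: what is moved stays moved. The work goes in short steps, Python scripts to look and compute and a tool call to move; the robot and the scene stay as the last step left them, time stands still between calls to the robot, and variables do not carry over. Pictures are saved under pics/ and viewed, at most 10 in all, crops included, and the job is handed in when it is done.

Besides the shell and the picture viewer there is one more tool, called after "Request:" as name(argument=value, ...), one argument or row to a line, values as JSON. move_arm: Moves the arm, as the interface text tells. Its arguments: {"type":"object","properties":{"series":{"type":"array"}},"required":["series"]}

```bash
mkdir -p pics; ls; cat > h.py <<'E'
import numpy as np, cv2
from plant import robot
def cap(n):
    c=robot.capture(n); R=cv2.Rodrigues(np.array(c["rvec"],float))[0]; c["R"]=R; c["t"]=np.array(c["tvec"],float).reshape(3); c["K"]=np.array(c["K"],float); return c
def ray(c,uv,z):
    d=c["R"].T@np.linalg.inv(c["K"])@np.array([uv[0],uv[1],1.]); o=-c["R"].T@c["t"]
    return o+d*(z-o[2])/d[2]
def proj(c,p):
    q=c["K"]@(c["R"]@np.array(p,float)+c["t"]); return q[:2]/q[2]
def cloud(c):
    z=c["range_z"]; v,u=np.mgrid[:z.shape[0],:z.shape[1]]
    P=np.stack([u*z,v*z,z],-1)@np.linalg.inv(c["K"]).T
    return (P-c["t"])@c["R"]
E
python3 - <<'E'
from h import *
s=robot.observe(); print(s)
for n in("top","side"):
    c=cap(n); cv2.imwrite(f"pics/{n}0.png",c["frame"]); print(n,c["K"],-c["R"].T@c["t"],c["R"])
    np.save(n+"0.npy",cloud(c))
E
```

```text
pics
{'time': 0.0, 'qpos': array([-1.15850111,  0.4179717 , -0.01033192,  1.61418047,  0.00467189,
        1.11069692, -0.05303719]), 'joint_velocities': array([ 0.0004667 , -0.00046018, -0.00092695, -0.00183544, -0.00123331,
        0.00074645,  0.00142978]), 'tau': array([-2.06617515e-03, -8.51276493e+01,  6.37177695e-01, -4.26024127e+01,
       -4.89336450e-02,  1.83001324e-02,  5.00796443e-05]), 'position': array([0.27379974, 0.56138573, 0.18822393]), 'tool_rot': array([ 2.24962994e-01,  9.74367113e-01, -6.05957430e-04, -1.11638667e-04]), 'force': array([0.15756136, 0.25526002, 0.13549198]), 'ft_torque': array([0.03441967, 0.02418986, 0.03127254]), 'grasp_force': 0.0, 'grip_width': 0.09380172750524471}
top [[476.52035074   0.         324.69931665]
 [  0.         476.52035074 197.16160363]
 [  0.           0.           1.        ]] [0.4304297  0.00725668 1.47366445] [[-0.02737156 -0.99956435 -0.0110408 ]
 [-0.99756856  0.02802173 -0.06381033]
 [ 0.06409191  0.00926736 -0.99790097]]
side [[378.44686962   0.         323.81528085]
 [  0.         378.44686962 198.27768381]
 [  0.           0.           1.        ]] [ 0.38451773 -0.74935705  0.65881419] [[ 0.98100763 -0.19388458 -0.00572677]
 [-0.1222308  -0.59499373 -0.79438158]
 [ 0.15061095  0.77999438 -0.60739206]]
```

View pics/top0.png

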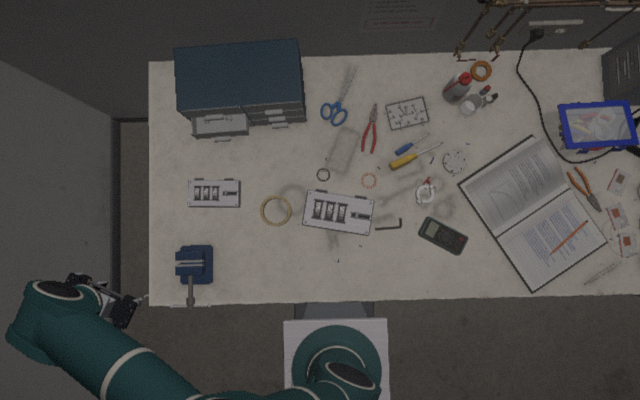

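View pics/side0.png

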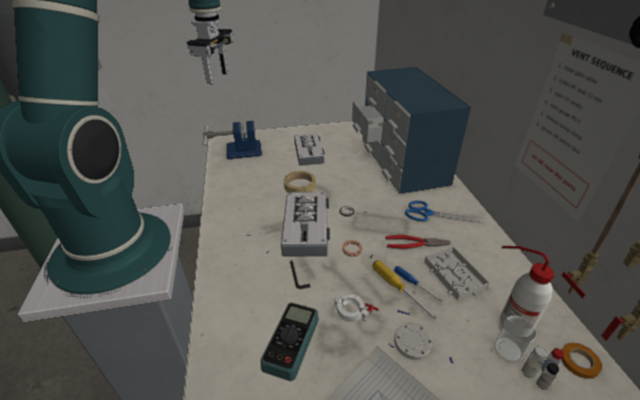

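The top view shows the safe to use (the larger one) at about px (339,212) and a smaller lookalike at (214,193). The tape is at (276,210) and the hex key at (390,224). Next I'll measure the safe's pose and crop it.

```bash
python3 - <<'E'
from h import *
P=np.load("top0.npy"); c=cap("top")
roi=np.zeros(P.shape[:2],bool); roi[170:250,290:385]=1
m=roi&(abs(P[...,2]-.044)<.008)
cnt,_=cv2.findContours(m.astype(np.uint8),0,2); k=max(cnt,key=cv2.contourArea)
pts=np.array([ray(c,q[0],.044)[:2] for q in k]).astype(np.float32)
print(len(k),np.median(P[m][:,2]),cv2.minAreaRect(pts*1000))
g=cv2.cvtColor(c["frame"],cv2.COLOR_BGR2GRAY)
m2=((g>125)&roi).astype(np.uint8); 
cnt,_=cv2.findContours(cv2.morphologyEx(m2,cv2.MORPH_CLOSE,np.ones((5,5))),0,2)
for q in cnt:
    if cv2.contourArea(q)>1000:
        pts=np.array([ray(c,p[0],.044)[:2] for p in q],np.float32); print("g",cv2.minAreaRect(pts*1000))
s=cap("side")
a=cv2.resize(c["frame"][180:245,295:385],None,fx=6,fy=6,interpolation=3)
b=cv2.resize(s["frame"][180:265,270:340],None,fx=6.8,fy=6.8,interpolation=3)[:510]
o=np.zeros((580,540+260,3),np.uint8)
b=cv2.resize(s["frame"][185:262,276:334],(260,345),interpolation=3)
o[:390,:540]=a;o[:345,540:]=b
cv2.imwrite("pics/c1.png",cv2.convertScaleAbs(o,alpha=1.3))
E
```

```text
153 0.04353768648597859 ((477.89080810546875, -17.341293334960938), (204.42027282714844, 114.37096405029297), 78.8934326171875)
g ((484.88372802734375, -15.3988037109375), (283.285888671875, 237.40765380859375), 88.45960998535156)
```

View pics/c1.png

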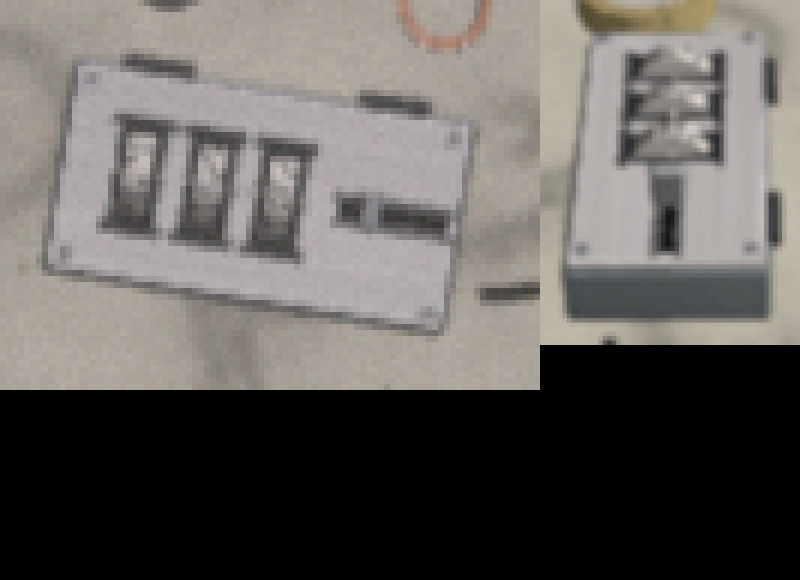

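The crop shows wheels 1–3 at about px (318,210), (330,211) and (342,213) in the full frame, and the tab at about (356,215). The hinges are on the far side. I'll average several frames, refine the pose and unroll the wheel faces.

```bash
cat >> h.py <<'E'
def avg(n,k):
    L=[cap(n) for _ in range(k)]; c=L[0]
    c["frame"]=np.mean([l["frame"] for l in L],0).astype(np.float32)
    Z=np.array([l["range_z"] for l in L]); c["range_z"]=np.median(Z,0); return c
def unroll(c,T,yw,amax=65,S=6,press=0.0):
    # rows: angle about axle (deg), top row=+amax (away from robot, +x); cols y +7..-7mm
    A=np.deg2rad(np.linspace(amax,-amax,2*amax+1)); Y=np.linspace(.007,-.007,29)
    A,Y=np.meshgrid(A,Y,indexing="ij")
    p=np.stack([.024*np.sin(A),Y+yw,.034-press+.024*np.cos(A)],-1)
    w=p@T[0].T+T[1]; q=(w@c["R"].T+c["t"])@c["K"].T; q=(q[...,:2]/q[...,2:]).astype(np.float32)
    return cv2.remap(c["frame"].astype(np.float32),q[...,0],q[...,1],cv2.INTER_CUBIC)
def Tof(x,y,yaw):
    s,k=np.sin(yaw),np.cos(yaw); return np.array([[k,-s,0],[s,k,0],[0,0,1]]),np.array([x,y,0])
E
python3 - <<'E'
from h import *
import pickle
t=avg("top",16); s=avg("side",16); pickle.dump((t,s),open("a.pkl","wb"))
P=cloud(t); m=np.zeros(P.shape[:2],np.uint8); m[180:245,295:382]=abs(P[180:245,295:382,2]-.044)<.007
m=cv2.morphologyEx(m,cv2.MORPH_CLOSE,np.ones((7,7)))
n,l,st,_=cv2.connectedComponentsWithStats(m); m=l==1+np.argmax(st[1:,4])
def fit(P2): # world pts -> robust line
    f=cv2.fitLine(P2.astype(np.float32),cv2.DIST_HUBER,0,.01,.01).ravel(); return f
W=lambda uv:ray(t,uv,.044)[:2]
cols=range(312,365); rows=range(204,222)
bot=np.array([W((u,np.flatnonzero(m[:,u])[-1]+.5)) for u in cols])
top=np.array([W((u,np.flatnonzero(m[:,u])[0]-.5)) for u in cols])
lef=np.array([W((np.flatnonzero(m[v])[0]-.5,v)) for v in rows]); rig=np.array([W((np.flatnonzero(m[v])[-1]+.5,v)) for v in rows])
fs=[fit(a) for a in(bot,top,lef,rig)]
for f in fs: print(np.arctan2(f[1],f[0]) , f[2:])
b=fs[0]; d=b[:2]*np.sign(b[1]); yaw=np.arctan2(-d[0],d[1]); ex=np.array([np.cos(yaw),np.sin(yaw)]); ey=np.array([-np.sin(yaw),np.cos(yaw)])
print("yaw",yaw,"x edges",np.median(bot@ex),np.median(top@ex),np.percentile(top@ex,20),"y",np.median(lef@ey),np.median(rig@ey))
for name,c in(("t",t),("s",s)):
    Q=cloud(c); h=(Q[...,2]>.058)&(Q[...,2]<.08)&(abs(Q[...,0]-.48)<.05)&(abs(Q[...,1]+.02)<.1)
    n,l,st,_=cv2.connectedComponentsWithStats(h.astype(np.uint8))
    for i in range(1,n):
        if st[i,4]>2: print(name,"hi",st[i],Q[l==i].mean(0))
E
```

```text
1.382484 [ 0.42161286 -0.01649558]
1.3928448 [ 0.5297361  -0.02025566]
-0.18587765 [0.47789747 0.08424264]
-0.17578517 [ 0.47644582 -0.11946597]
yaw -0.18831237 x edges 0.4171976153581104 0.5241504217156528 0.5222054735996863 y 0.17216081081815865 -0.028246126406479402
t hi [341 212   2   3   3] [ 0.47281588 -0.02866636  0.05836751]
t hi [355 212   4   7  22] [ 0.46542839 -0.07107672  0.0688642 ]
s hi [300 221   8   6  47] [ 0.46533177 -0.07519273  0.06591764]
```

The pose is x = 0.475, y = -0.017, yaw = -0.185, and the tab point I measured agrees with it to about 1 mm. Next I'll unroll the wheels.

```bash
python3 - <<'E'
from h import *
import pickle
t,s=pickle.load(open("a.pkl","rb")); T=Tof(.4753,-.0172,-.185)
o=np.zeros((590,790,3),np.uint8); x=0
for c in(t,s):
    for y in(.062,.026,-.01):
        I=unroll(c,T,y); I=cv2.resize(np.clip((I-I.min())/(I.max()-I.min())*255,0,255).astype(np.uint8),(116,590)); I[295,:8]=(0,0,255); I[295,-8:]=(0,0,255); o[:,x:x+116]=I; x+=132
cv2.imwrite("pics/u1.png",o)
a=t["frame"][195:232,305:362]; a=cv2.resize(np.clip(a*1.5,0,255).astype(np.uint8),None,fx=14,fy=14,interpolation=2)
cv2.imwrite("pics/c2.png",a)
E
```

```text
(no output)
```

View pics/u1.png

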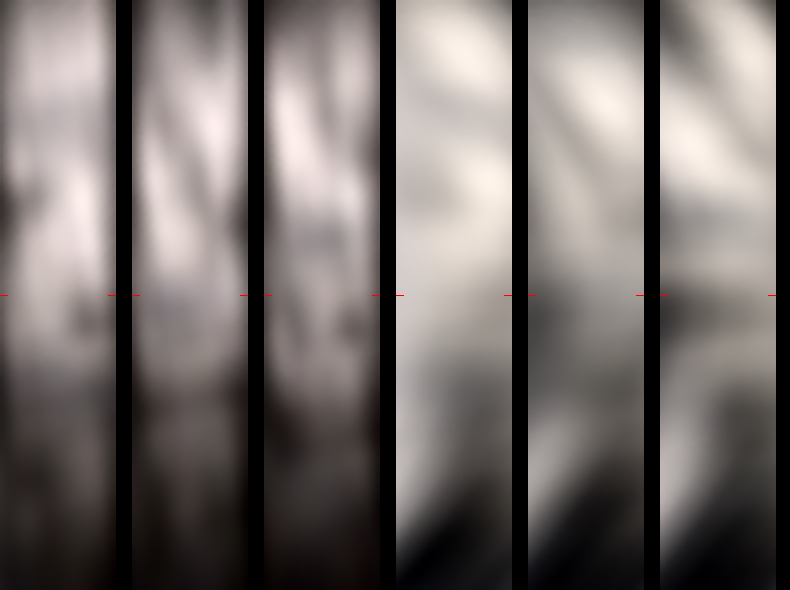

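View pics/c2.png

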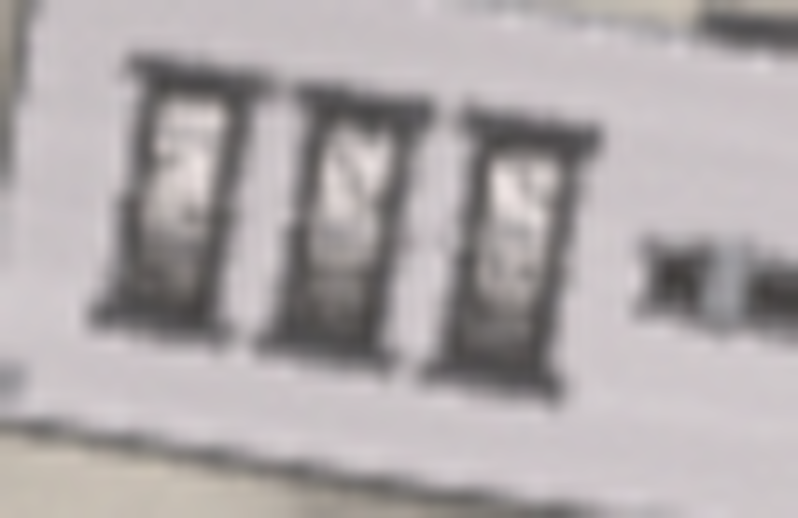

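Reading the unrolled strips, where row 295 is the top:
- **Wheel 1:** a 2-dot face is centred near +9° (dots at rows 195 and 320), so θ is about 69° and needs about +111°.
- **Wheel 2:** the 3-dot diagonal is centred near +29°, so θ is about 149° and needs about -89°.
- **Wheel 3:** the 4-dot face is near -18°, so θ is about 162° and needs about +78°.

I'll refine the zero from the wheel openings, then work out the approach.

```bash
cat >> h.py <<'E'
from scipy.spatial.transform import Rotation as Ro
T0=Tof(.4753,-.0172,-.185)
def tool(p,yaw_y=None):
    "shift (units of 25mm) in tool axes to world TCP p; twist units to bring tool y to angle yaw_y"
    s=robot.observe(); R=Ro.from_quat(s["tool_rot"]).as_matrix(); d=R.T@(np.array(p)-s["position"])/.025
    a=np.arctan2(R[1,1],R[0,1]); tw=None if yaw_y is None else -np.rad2deg(yaw_y-a)/8
    print("t",round(s["time"],2),"pos",s["position"].round(4),"F",s["force"].round(1),"toolz",R[:,2].round(3),"yang",round(a,3)); print("shift",d.round(2),"twist",tw); return d
E
python3 - <<'E'
from h import *
import pickle
t,s=pickle.load(open("a.pkl","rb")); R,o=T0
g=t["frame"].mean(2)
# dark opening: sample plate-plane rectified image
X=np.arange(-.045,.0451,.0005); Y=np.arange(-.1,.1001,.0005); A,B=np.meshgrid(X,Y,indexing="ij")
w=np.stack([A,B,A*0+.044],-1)@R.T+o; q=(w@t["R"].T+t["t"])@t["K"].T; q=(q[...,:2]/q[...,2:]).astype(np.float32)
I=cv2.remap(g,q[...,0],q[...,1],cv2.INTER_CUBIC)
print(np.percentile(I,[5,50,90]))
thr=(np.percentile(I,5)+np.percentile(I,75))/2
for yw in(.062,.026,-.01):
  for dy in(-.0085,.0085,0):
    j=np.abs(Y-yw-dy).argmin(); col=I[:,j-2:j+3].mean(1); d=np.flatnonzero(col<thr); print(yw,dy,"dark x mm",X[d[0]]*1e3,X[d[-1]]*1e3,"mid",(X[d[0]]+X[d[-1]])*500)
row=I[30:45].mean(0); d=Y[np.flatnonzero(row<thr)]*1e3; print("near-end dark y",d.round(1)[[0,-1]])
p=R@[ -.010,.062,0]+o
tool([p[0],p[1],.10],-.185)
E
```

```text
[ 58.15568924 130.29248047 135.34286499]
0.062 -0.0085 dark x mm -27.999999999999982 30.500000000000068 mid 1.2500000000000426
0.062 0.0085 dark x mm -27.999999999999982 31.000000000000068 mid 1.500000000000043
0.062 0 dark x mm -28.999999999999986 30.500000000000068 mid 0.7500000000000423
0.026 -0.0085 dark x mm -28.499999999999982 30.500000000000068 mid 1.0000000000000426
0.026 0.0085 dark x mm -27.999999999999982 30.500000000000068 mid 1.2500000000000426
0.026 0 dark x mm -28.499999999999982 30.000000000000068 mid 0.7500000000000423
-0.01 -0.0085 dark x mm -28.499999999999982 30.000000000000068 mid 0.7500000000000423
-0.01 0.0085 dark x mm -28.499999999999982 30.500000000000068 mid 1.0000000000000426
-0.01 0 dark x mm -28.999999999999986 30.000000000000068 mid 0.5000000000000421
near-end dark y [-24.5  76. ]
t 1.8 pos [0.274  0.5618 0.1888] F [-0.5  0.3 -0. ] toolz [-0. -0. -1.] yang 1.117
shift [-16.35 -15.     3.55] twist 9.324975369754124
```

```bash
sed -i 's/^T0=.*/T0=Tof(.4763,-.0174,-.185)/' h.py
```

Request:
move_arm(
  series=[
    {"xyz": [-0.8,-0.74,0],"twist": 0,"fingers": 0},
    {"xyz": [-0.8,-0.74,0],"twist": 0,"fingers": 0},
    {"xyz": [-0.8,-0.74,0],"twist": 0,"fingers": 0},
    {"xyz": [-0.8,-0.74,0],"twist": 0,"fingers": 0},
    {"xyz": [-0.8,-0.74,0],"twist": 0,"fingers": 0},
    {"xyz": [-0.8,-0.74,0],"twist": 0,"fingers": 0},
    {"xyz": [-0.8,-0.74,0],"twist": 0,"fingers": 0},
    {"xyz": [-0.8,-0.74,0],"twist": 0,"fingers": 0},
    {"xyz": [-0.8,-0.74,0],"twist": 0,"fingers": 0},
    {"xyz": [-0.8,-0.74,0],"twist": 0,"fingers": 0},
    {"xyz": [-0.8,-0.74,0],"twist": 0,"fingers": 0},
    {"xyz": [-0.8,-0.74,0],"twist": 0,"fingers": 0},
    {"xyz": [-0.8,-0.74,0],"twist": 0,"fingers": 0},
    {"xyz": [-0.8,-0.74,0],"twist": 0,"fingers": 0},
    {"xyz": [-0.8,-0.74,0],"twist": 0,"fingers": 0},
    {"xyz": [-0.8,-0.74,0],"twist": 0,"fingers": 0},
    {"xyz": [-0.8,-0.74,0],"twist": 0,"fingers": 0},
    {"xyz": [-0.8,-0.74,0],"twist": 0,"fingers": 0},
    {"xyz": [-0.8,-0.74,0],"twist": 0,"fingers": 0},
    {"xyz": [-0.8,-0.74,0],"twist": 0,"fingers": 0},
  ],
)

```text
time: 4.3
position: [0.4716, 0.053, 0.189]
tool_rot: [0.225, 0.974, 0.0, 0.0]
force: [0.3, -0.3, 0.2]
grip_width: 0.0006
grasp_force: 0.0
```

Request:
move_arm(
  series=[
    {"xyz": [0,0,0],"twist": 0.93,"fingers": 0},
    {"xyz": [0,0,0],"twist": 0.93,"fingers": 0},
    {"xyz": [0,0,0],"twist": 0.93,"fingers": 0},
    {"xyz": [0,0,0],"twist": 0.93,"fingers": 0},
    {"xyz": [0,0,0],"twist": 0.93,"fingers": 0},
    {"xyz": [0,0,0.3],"twist": 0.93,"fingers": 0},
    {"xyz": [0,0,0.6],"twist": 0.93,"fingers": 0},
    {"xyz": [0,0,0.6],"twist": 0.93,"fingers": 0},
    {"xyz": [0,0,0.6],"twist": 0.93,"fingers": 0},
    {"xyz": [0,0,0.6],"twist": 0.93,"fingers": 0},
    {"xyz": [0,0,0],"twist": 0,"fingers": 0},
  ],
)

```text
time: 5.68
position: [0.4708, 0.0538, 0.1208]
tool_rot: [0.768, 0.64, -0.001, -0.0]
force: [-0.7, -0.6, -0.0]
grip_width: 0.0003
grasp_force: 0.0
```

```bash
python3 - <<'E'
from h import *
R,o=T0; p=R@[-.010,.062,0]+o
tool([p[0],p[1],.082],-.185)
s=cap("side"); t=cap("top"); print(proj(s,[p[0],p[1],.058]))
u,v=proj(s,[p[0],p[1],.07]).astype(int)
cv2.imwrite("pics/s2.png",cv2.resize(s["frame"][v-60:v+50,u-70:u+70],None,fx=5,fy=5,interpolation=2))
E
```

```text
t 5.67 pos [0.4708 0.0538 0.1208] F [-0.7 -0.6 -0. ] toolz [-0.001 -0.001 -1.   ] yang -0.181
shift [-0.28  0.34  1.55] twist 0.03053705593106629
[301.43831445 195.62562254]
```

View pics/s2.png

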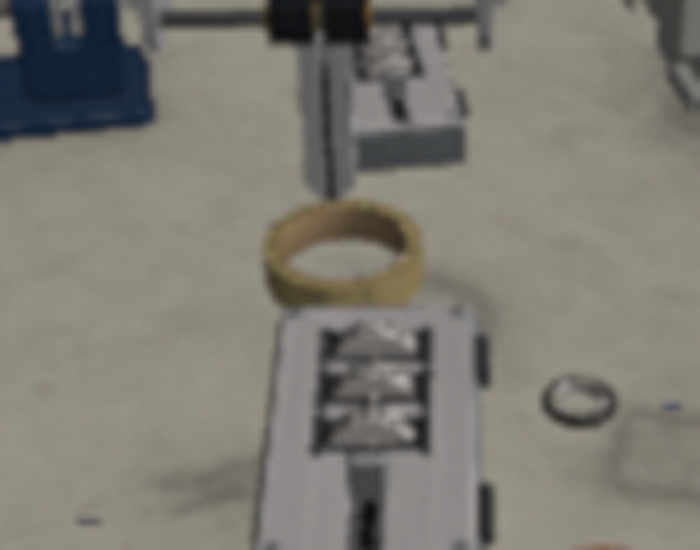

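The fingertip sits above the tape end of the safe, with the tip tapered to roughly 10 mm across. I'll roll with short flat strokes, after stepping down to find contact on wheel 1.

Request:
move_arm(
  series=[
    {"xyz": [-0.28,0.42,0.5],"twist": 0,"fingers": 0},
    {"xyz": [0,0,0.7],"twist": 0,"fingers": 0},
    {"xyz": [0,0,0.45],"twist": 0,"fingers": 0},
    {"xyz": [0,0,0],"twist": 0,"fingers": 0},
  ],
)

```text
time: 6.28
position: [0.4801, 0.045, 0.08]
tool_rot: [0.768, 0.641, -0.0, -0.0]
force: [-0.4, -0.1, -0.6]
grip_width: 0.0007
grasp_force: 0.0
```

Request:
move_arm(
  series=[
    {"xyz": [0,0,0.04],"twist": 0,"fingers": 0},
    {"xyz": [0,0,0.04],"twist": 0,"fingers": 0},
  ],
)

```text
time: 6.52
position: [0.4806, 0.0452, 0.0786]
tool_rot: [0.768, 0.64, 0.0, 0.0]
force: [-0.4, 0.4, -0.7]
grip_width: 0.0004
grasp_force: 0.0
```

Request:
move_arm(
  series=[
    {"xyz": [0,0,0.04],"twist": 0,"fingers": 0},
    {"xyz": [0,0,0],"twist": 0,"fingers": 0},
  ],
)

```text
time: 6.78
position: [0.4804, 0.0451, 0.0772]
tool_rot: [0.768, 0.64, -0.0, 0.0]
force: [-0.4, 0.1, -0.5]
grip_width: 0.0001
grasp_force: 0.0
```

Request:
move_arm(
  series=[
    {"xyz": [0,0,0.04],"twist": 0,"fingers": 0},
    {"xyz": [0,0,0],"twist": 0,"fingers": 0},
  ],
)

```text
time: 7.02
position: [0.4803, 0.045, 0.0761]
tool_rot: [0.768, 0.64, -0.0, 0.0]
force: [-1.0, 0.4, -0.1]
grip_width: 0.0006
grasp_force: 0.0
```

Request:
move_arm(
  series=[
    {"xyz": [0,0,0.04],"twist": 0,"fingers": 0},
    {"xyz": [0,0,0],"twist": 0,"fingers": 0},
  ],
)

```text
time: 7.28
position: [0.4803, 0.045, 0.075]
tool_rot: [0.768, 0.64, -0.0, -0.0]
force: [0.0, -1.2, 0.2]
grip_width: 0.0003
grasp_force: 0.0
```

Request:
move_arm(
  series=[
    {"xyz": [0,0,0.04],"twist": 0,"fingers": 0},
    {"xyz": [0,0,0],"twist": 0,"fingers": 0},
  ],
)

```text
time: 7.52
position: [0.4803, 0.045, 0.074]
tool_rot: [0.768, 0.64, -0.0, 0.0]
force: [-0.3, 0.2, 0.2]
grip_width: 0.0006
grasp_force: 0.0
```

Request:
move_arm(
  series=[
    {"xyz": [0,0,0.02],"twist": 0,"fingers": 0},
    {"xyz": [0,0,0],"twist": 0,"fingers": 0},
  ],
)

```text
time: 7.78
position: [0.4803, 0.045, 0.0736]
tool_rot: [0.768, 0.64, -0.0, -0.0]
force: [0.4, -0.3, 0.2]
grip_width: 0.0004
grasp_force: 0.0
```

Request:
move_arm(
  series=[
    {"xyz": [0,0,-0.2],"twist": 0,"fingers": 0},
    {"xyz": [0,0.3,0],"twist": 0,"fingers": 0},
    {"xyz": [0,0,0.1],"twist": 0,"fingers": 0},
    {"xyz": [0,0,0.02],"twist": 0,"fingers": 0},
    {"xyz": [0,0,0],"twist": 0,"fingers": 0},
  ],
)

```text
time: 8.4
position: [0.4875, 0.0436, 0.0754]
tool_rot: [0.768, 0.64, -0.0, -0.0]
force: [-0.5, -0.2, -0.6]
grip_width: 0.0002
grasp_force: 0.0
```

Request:
move_arm(
  series=[
    {"xyz": [0,0,0.03],"twist": 0,"fingers": 0},
    {"xyz": [0,0,0],"twist": 0,"fingers": 0},
  ],
)

```text
time: 8.65
position: [0.4877, 0.0437, 0.0748]
tool_rot: [0.768, 0.64, -0.0, 0.0]
force: [0.3, -0.4, -0.8]
grip_width: 0.0006
grasp_force: 0.0
```

Request:
move_arm(
  series=[
    {"xyz": [0,0,0.03],"twist": 0,"fingers": 0},
    {"xyz": [0,0,0],"twist": 0,"fingers": 0},
  ],
)

```text
time: 8.9
position: [0.4877, 0.0437, 0.0741]
tool_rot: [0.768, 0.64, -0.0, 0.0]
force: [-0.0, 0.8, 0.1]
grip_width: 0.0002
grasp_force: 0.0
```

```bash
python3 - <<'E'
from h import *
s=cap("side"); p=robot.observe()["position"]
u,v=proj(s,[p[0],p[1],.06]).astype(int); print(u,v,proj(s,[p[0],p[1],p[2]-.019]),proj(s,T0[0]@[0,.062,.058]+T0[1]))
cv2.imwrite("pics/s3.png",cv2.resize(s["frame"][v-30:v+30,u-35:u+45],None,fx=9,fy=9,interpolation=2))
E
```

```text
305 194 [305.27323911 196.4251123 ] [305.22761167 195.58521382]
```

View pics/s3.png

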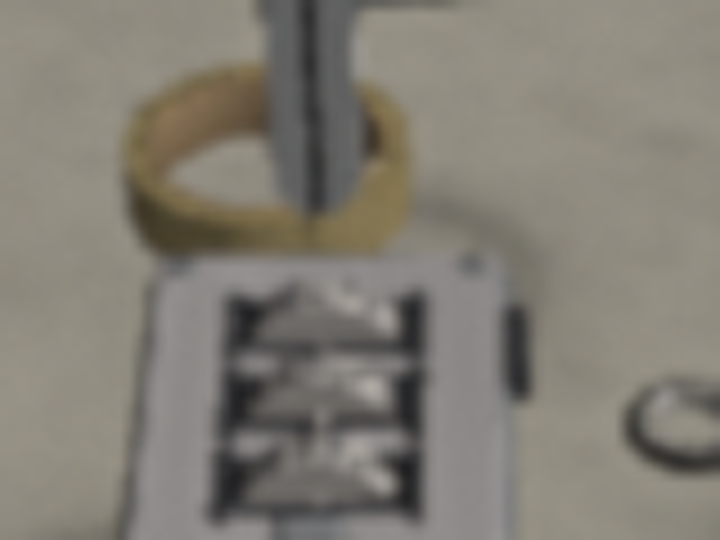

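The tip shows at about px (305,187), while the wheel top is at (305,196). The arm is therefore about 25 mm off what the reading implies, so I'll check with depth in both views.

```bash
python3 - <<'E'
from h import *
st=robot.observe(); p=st["position"]; print(p, st["qpos"].round(3))
for n in("side","top"):
    c=cap(n); Q=cloud(c)
    for h in np.arange(.04,.2,.02):
        m=(abs(Q[...,2]-h)<.01)&(np.hypot(Q[...,0]-p[0],Q[...,1]-p[1])<.06)&(c["range_z"]>0)
        if h<.065: m&=Q[...,2]>.062
        if m.sum(): print(n,round(h,2),m.sum(),np.median(Q[m],0).round(4),Q[m].min(0).round(4),Q[m].max(0).round(3))
c=cap("side"); Q=cloud(c); print([(v,Q[v,305].round(4).tolist()) for v in range(170,198,2)])
E
```

```text
[0.48774336 0.04367088 0.07411821] [-0.529  0.358  0.447  2.057 -0.219  0.771 -0.131]
side 0.1 50 [0.4862 0.0342 0.1018] [0.4746 0.03   0.0912] [0.497 0.038 0.11 ]
side 0.12 71 [0.4876 0.0344 0.1197] [0.4748 0.0296 0.1103] [0.5   0.046 0.13 ]
side 0.14 66 [0.4851 0.0345 0.1397] [0.4733 0.0303 0.1303] [0.501 0.049 0.15 ]
side 0.16 71 [0.4866 0.0343 0.1589] [0.4743 0.0297 0.15  ] [0.497 0.054 0.17 ]
side 0.18 27 [0.4828 0.0335 0.1745] [0.4728 0.0304 0.17  ] [0.497 0.038 0.178]
[(170, [0.4886, 0.0327, 0.1452]), (172, [0.4886, 0.0345, 0.1381]), (174, [0.4881, 0.0323, 0.1336]), (176, [0.4879, 0.0324, 0.1276]), (178, [0.4877, 0.0324, 0.1216]), (180, [0.4876, 0.0334, 0.1148]), (182, [0.4873, 0.0332, 0.1088]), (184, [0.4869, 0.0321, 0.1035]), (186, [0.4871, 0.0351, 0.0951]), (188, [0.4987, 0.1257, 0.0229]), (190, [0.4987, 0.1274, 0.0146]), (192, [0.4983, 0.1267, 0.008]), (194, [0.4905, 0.0686, 0.0445]), (196, [0.4873, 0.0452, 0.0555])]
```

Both depth and image put the fingertip at z ≈ 0.092, about 37 mm higher than the readout implies, while x and y agree. I'll trust the camera, descend most of that distance, then feel for contact.

Request:
move_arm(
  series=[
    {"xyz": [0,0,0.5],"twist": 0,"fingers": 0},
    {"xyz": [0,0,0.5],"twist": 0,"fingers": 0},
    {"xyz": [0,0,0],"twist": 0,"fingers": 0},
  ],
)

```text
time: 9.48
position: [0.4869, 0.0434, 0.0478]
tool_rot: [0.768, 0.64, -0.001, -0.0]
force: [-0.9, -0.1, 0.1]
grip_width: 0.0005
grasp_force: 0.0
```

```bash
python3 - <<'E'
from h import *
st=robot.observe(); p=st["position"]; print(p,st["force"])
c=cap("side"); Q=cloud(c); print([(v,Q[v,305].round(4).tolist()) for v in range(180,200,1)])
E
```

```text
[0.48688241 0.04340355 0.04781497] [-0.86503161 -0.1177598   0.05873196]
[(180, [0.4874, 0.032, 0.1158]), (181, [0.4875, 0.034, 0.1114]), (182, [0.4877, 0.0361, 0.1068]), (183, [0.487, 0.0314, 0.107]), (184, [0.4871, 0.0331, 0.1027]), (185, [0.4869, 0.0324, 0.1001]), (186, [0.4871, 0.0346, 0.0954]), (187, [0.487, 0.035, 0.092]), (188, [0.4868, 0.0344, 0.0893]), (189, [0.4863, 0.0318, 0.0881]), (190, [0.4868, 0.0358, 0.0819]), (191, [0.4864, 0.0339, 0.0802]), (192, [0.4865, 0.036, 0.0754]), (193, [0.4867, 0.0379, 0.0707]), (194, [0.4864, 0.0369, 0.0683]), (195, [0.4862, 0.0358, 0.0658]), (196, [0.487, 0.0431, 0.057]), (197, [0.4865, 0.0399, 0.0562]), (198, [0.4858, 0.0359, 0.056]), (199, [0.486, 0.038, 0.0511])]
```

Request:
move_arm(
  series=[
    {"xyz": [0,0,0.16],"twist": 0,"fingers": 0},
    {"xyz": [0,0,0],"twist": 0,"fingers": 0},
  ],
)

```text
time: 9.78
position: [0.4877, 0.0437, 0.045]
tool_rot: [0.768, 0.64, -0.0, 0.0]
force: [-0.8, -0.1, 0.1]
grip_width: 0.0006
grasp_force: 0.0
```

Request:
move_arm(
  series=[
    {"xyz": [0,0,0.04],"twist": 0,"fingers": 0},
    {"xyz": [0,0,0],"twist": 0,"fingers": 0},
  ],
)

```text
time: 10.02
position: [0.4878, 0.0437, 0.0442]
tool_rot: [0.768, 0.64, 0.0, 0.0]
force: [1.0, 0.3, -0.0]
grip_width: 0.0006
grasp_force: 0.0
```

Request:
move_arm(
  series=[
    {"xyz": [0,0,0.03],"twist": 0,"fingers": 0},
    {"xyz": [0,0,0],"twist": 0,"fingers": 0},
  ],
)

```text
time: 10.28
position: [0.4877, 0.0437, 0.0433]
tool_rot: [0.768, 0.64, -0.0, 0.0]
force: [0.3, -0.1, -0.3]
grip_width: 0.0002
grasp_force: 0.0
```

Request:
move_arm(
  series=[
    {"xyz": [0,0,0.04],"twist": 0,"fingers": 0},
    {"xyz": [0,0,0],"twist": 0,"fingers": 0},
  ],
)

```text
time: 10.52
position: [0.4877, 0.0437, 0.0423]
tool_rot: [0.768, 0.64, -0.0, 0.0]
force: [-0.3, -0.2, 0.4]
grip_width: 0.0007
grasp_force: 0.0
```

Request:
move_arm(
  series=[
    {"xyz": [0,0,0.03],"twist": 0,"fingers": 0},
    {"xyz": [0,0,0],"twist": 0,"fingers": 0},
  ],
)

```text
time: 10.78
position: [0.4877, 0.0437, 0.0416]
tool_rot: [0.768, 0.64, -0.0, 0.0]
force: [0.2, 0.4, -0.1]
grip_width: 0.0008
grasp_force: 0.0
```

Request:
move_arm(
  series=[
    {"xyz": [0,0,0.03],"twist": 0,"fingers": 0},
    {"xyz": [0,0,0],"twist": 0,"fingers": 0},
  ],
)

```text
time: 11.02
position: [0.4878, 0.0437, 0.0409]
tool_rot: [0.768, 0.64, 0.0, 0.0]
force: [-1.0, -0.7, 3.1]
grip_width: 0.0003
grasp_force: 1.7
```

Contact is confirmed at reading z ≈ 0.0413 (3 N). Here's the first rolling stroke on wheel 1, 16 mm long and about 1.6 mm deep.

Request:
move_arm(
  series=[
    {"xyz": [0,0,-0.2],"twist": 0,"fingers": 0},
    {"xyz": [0,-0.32,0],"twist": 0,"fingers": 0},
    {"xyz": [0,0,0.12],"twist": 0,"fingers": 0},
    {"xyz": [0,0,0.08],"twist": 0,"fingers": 0},
    {"xyz": [0,0,0.04],"twist": 0,"fingers": 0},
    {"xyz": [0,0,0],"twist": 0,"fingers": 0},
  ],
)

```text
time: 11.78
position: [0.4798, 0.0451, 0.0398]
tool_rot: [0.768, 0.64, -0.0, -0.0]
force: [-2.5, 0.6, 3.9]
grip_width: 0.0006
grasp_force: 2.2
```

Request:
move_arm(
  series=[
    {"xyz": [0,0.1,0],"twist": 0,"fingers": 0},
    {"xyz": [0,0.11,0],"twist": 0,"fingers": 0},
    {"xyz": [0,0.11,0],"twist": 0,"fingers": 0},
  ],
)

```text
time: 12.15
position: [0.4878, 0.0437, 0.04]
tool_rot: [0.768, 0.64, -0.0, -0.0]
force: [-3.3, 0.6, 9.1]
grip_width: 0.0003
grasp_force: 4.1
```

Request:
move_arm(
  series=[
    {"xyz": [0,0.11,0],"twist": 0,"fingers": 0},
    {"xyz": [0,0.11,0],"twist": 0,"fingers": 0},
    {"xyz": [0,0.1,0],"twist": 0,"fingers": 0},
  ],
)

```text
time: 12.52
position: [0.4958, 0.0421, 0.04]
tool_rot: [0.768, 0.64, -0.0, 0.0]
force: [-3.1, 0.1, 4.8]
grip_width: 0.0003
grasp_force: 2.1
```

Request:
move_arm(
  series=[
    {"xyz": [0,0,-0.24],"twist": 0,"fingers": 0},
    {"xyz": [0,-0.64,0],"twist": 0,"fingers": 0},
    {"xyz": [0,0,0],"twist": 0,"fingers": 0},
    {"xyz": [0,0,0.14],"twist": 0,"fingers": 0},
    {"xyz": [0,0,0.12],"twist": 0,"fingers": 0},
    {"xyz": [0,0.1,-0.01],"twist": 0,"fingers": 0},
    {"xyz": [0,0.11,-0.01],"twist": 0,"fingers": 0},
    {"xyz": [0,0.11,0],"twist": 0,"fingers": 0},
    {"xyz": [0,0.11,0],"twist": 0,"fingers": 0},
    {"xyz": [0,0.11,0.01],"twist": 0,"fingers": 0},
    {"xyz": [0,0.1,0.01],"twist": 0,"fingers": 0},
    {"xyz": [0,0,0],"twist": 0,"fingers": 0},
  ],
)

```text
time: 14.02
position: [0.4961, 0.0421, 0.0394]
tool_rot: [0.768, 0.64, 0.0, 0.0]
force: [-0.3, 0.6, 7.4]
grip_width: 0.0004
grasp_force: 3.4
```

Request:
move_arm(
  series=[
    {"xyz": [0,0,-0.26],"twist": 0,"fingers": 0},
    {"xyz": [0,-0.64,0],"twist": 0,"fingers": 0},
    {"xyz": [0,0,0],"twist": 0,"fingers": 0},
    {"xyz": [0,0,0.14],"twist": 0,"fingers": 0},
    {"xyz": [0,0,0.12],"twist": 0,"fingers": 0},
    {"xyz": [0,0.1,-0.01],"twist": 0,"fingers": 0},
    {"xyz": [0,0.11,-0.01],"twist": 0,"fingers": 0},
    {"xyz": [0,0.11,0],"twist": 0,"fingers": 0},
    {"xyz": [0,0.11,0],"twist": 0,"fingers": 0},
    {"xyz": [0,0.11,0.01],"twist": 0,"fingers": 0},
    {"xyz": [0,0.08,0.01],"twist": 0,"fingers": 0},
    {"xyz": [0,0,0],"twist": 0,"fingers": 0},
    {"xyz": [0,0,-0.3],"twist": 0,"fingers": 0},
  ],
)

```text
time: 15.65
position: [0.495, 0.0421, 0.0466]
tool_rot: [0.768, 0.64, -0.0, -0.0]
force: [-0.2, 0.2, -0.1]
grip_width: 0.0001
grasp_force: 0.0
```

```bash
python3 - <<'E'
from h import *
R,o=T0
for x,y in((.008,.026),(-.008,-.01)):
    p=R@[x,y,0]+o; tool([p[0],p[1],.045],-.185)
E
```

```text
t 15.65 pos [0.495  0.0421 0.0466] F [-0.2  0.2 -0.1] toolz [-0.001 -0.    -1.   ] yang -0.182
shift [-1.44  0.02  0.07] twist 0.022824455268450467
t 15.65 pos [0.495  0.0421 0.0466] F [-0.2  0.2 -0.1] toolz [-0.001 -0.    -1.   ] yang -0.182
shift [-2.87 -0.63  0.07] twist 0.022824455268450467
```

Request:
move_arm(
  series=[
    {"xyz": [-0.72,0.03,0],"twist": 0,"fingers": 0},
    {"xyz": [-0.72,0.03,0],"twist": 0,"fingers": 0},
    {"xyz": [0,0,0],"twist": 0,"fingers": 0},
    {"xyz": [0,0,0.15],"twist": 0,"fingers": 0},
    {"xyz": [0,0,0.13],"twist": 0,"fingers": 0},
    {"xyz": [0,-0.12,-0.01],"twist": 0,"fingers": 0},
    {"xyz": [0,-0.12,-0.01],"twist": 0,"fingers": 0},
    {"xyz": [0,-0.12,0],"twist": 0,"fingers": 0},
  ],
)

```text
time: 16.65
position: [0.4815, 0.0085, 0.0406]
tool_rot: [0.768, 0.64, 0.0, 0.0]
force: [4.1, 1.2, 5.3]
grip_width: 0.0004
grasp_force: 2.6
```

Request:
move_arm(
  series=[
    {"xyz": [0,-0.12,0],"twist": 0,"fingers": 0},
    {"xyz": [0,-0.12,0.01],"twist": 0,"fingers": 0},
    {"xyz": [0,-0.12,0.01],"twist": 0,"fingers": 0},
    {"xyz": [0,0,0],"twist": 0,"fingers": 0},
  ],
)

```text
time: 17.15
position: [0.4715, 0.01, 0.0396]
tool_rot: [0.768, 0.64, -0.001, -0.0]
force: [-0.2, 0.0, 2.8]
grip_width: 0.0005
grasp_force: 1.4
```

Request:
move_arm(
  series=[
    {"xyz": [0,0,-0.26],"twist": 0,"fingers": 0},
    {"xyz": [0,0.72,0],"twist": 0,"fingers": 0},
    {"xyz": [0,0,0],"twist": 0,"fingers": 0},
    {"xyz": [0,0,0.15],"twist": 0,"fingers": 0},
    {"xyz": [0,0,0.14],"twist": 0,"fingers": 0},
    {"xyz": [0,-0.12,-0.01],"twist": 0,"fingers": 0},
    {"xyz": [0,-0.12,-0.01],"twist": 0,"fingers": 0},
    {"xyz": [0,-0.12,0],"twist": 0,"fingers": 0},
  ],
)

```text
time: 18.15
position: [0.4821, 0.0081, 0.0401]
tool_rot: [0.768, 0.64, 0.001, 0.001]
force: [3.0, -1.8, 8.6]
grip_width: 0.0004
grasp_force: 3.9
```

Request:
move_arm(
  series=[
    {"xyz": [0,-0.12,0],"twist": 0,"fingers": 0},
    {"xyz": [0,-0.12,0.01],"twist": 0,"fingers": 0},
    {"xyz": [0,-0.12,0.02],"twist": 0,"fingers": 0},
    {"xyz": [0,0,0],"twist": 0,"fingers": 0},
    {"xyz": [0,0,-0.3],"twist": 0,"fingers": 0},
  ],
)

```text
time: 18.77
position: [0.4717, 0.0099, 0.0462]
tool_rot: [0.768, 0.64, -0.0, -0.0]
force: [0.3, 0.6, -0.0]
grip_width: 0.0006
grasp_force: 0.0
```

```bash
python3 - <<'E'
from h import *
R,o=T0
for x,y in((-.008,-.01),):
    p=R@[x,y,0]+o; tool([p[0],p[1],.0395],-.185)
E
```

```text
t 18.77 pos [0.4717 0.0099 0.0462] F [ 0.3  0.6 -0. ] toolz [-0.001 -0.    -1.   ] yang -0.182
shift [-1.44  0.06  0.27] twist 0.024979190897574104
```

W3: two strokes of 16.8 mm.

Request:
move_arm(
  series=[
    {"xyz": [-0.72,0.03,0],"twist": 0,"fingers": 0},
    {"xyz": [-0.72,0.02,0],"twist": 0,"fingers": 0},
    {"xyz": [0,0,0],"twist": 0,"fingers": 0},
    {"xyz": [0,0,0.15],"twist": 0,"fingers": 0},
    {"xyz": [0,0,0.13],"twist": 0,"fingers": 0},
    {"xyz": [0,0.11,-0.01],"twist": 0,"fingers": 0},
    {"xyz": [0,0.11,-0.01],"twist": 0,"fingers": 0},
    {"xyz": [0,0.11,0],"twist": 0,"fingers": 0},
  ],
)

```text
time: 19.77
position: [0.4751, -0.0266, 0.0398]
tool_rot: [0.768, 0.64, -0.0, -0.0]
force: [-3.5, 1.6, 9.2]
grip_width: 0.0004
grasp_force: 4.6
```

Request:
move_arm(
  series=[
    {"xyz": [0,0.11,0],"twist": 0,"fingers": 0},
    {"xyz": [0,0.11,0.01],"twist": 0,"fingers": 0},
    {"xyz": [0,0.11,0.01],"twist": 0,"fingers": 0},
    {"xyz": [0,0,0],"twist": 0,"fingers": 0},
  ],
)

```text
time: 20.27
position: [0.4837, -0.0282, 0.0394]
tool_rot: [0.768, 0.64, 0.0, 0.0]
force: [-0.6, 0.4, 5.7]
grip_width: 0.0005
grasp_force: 2.9
```

Request:
move_arm(
  series=[
    {"xyz": [0,0,-0.26],"twist": 0,"fingers": 0},
    {"xyz": [0,-0.66,0],"twist": 0,"fingers": 0},
    {"xyz": [0,0,0],"twist": 0,"fingers": 0},
    {"xyz": [0,0,0.14],"twist": 0,"fingers": 0},
    {"xyz": [0,0,0.13],"twist": 0,"fingers": 0},
    {"xyz": [0,0.11,-0.01],"twist": 0,"fingers": 0},
    {"xyz": [0,0.11,-0.01],"twist": 0,"fingers": 0},
    {"xyz": [0,0.11,0],"twist": 0,"fingers": 0},
    {"xyz": [0,0.11,0],"twist": 0,"fingers": 0},
    {"xyz": [0,0.11,0.01],"twist": 0,"fingers": 0},
    {"xyz": [0,0.11,0.01],"twist": 0,"fingers": 0},
    {"xyz": [0,0,0],"twist": 0,"fingers": 0},
  ],
)

```text
time: 21.78
position: [0.484, -0.0289, 0.0391]
tool_rot: [0.768, 0.64, 0.0, 0.0]
force: [-0.7, 1.1, 6.5]
grip_width: 0.0005
grasp_force: 3.2
```

Request:
move_arm(
  series=[
    {"xyz": [0,0,-0.6],"twist": 0,"fingers": 0},
    {"xyz": [0,0,-0.6],"twist": 0,"fingers": 0},
    {"xyz": [-1,0,-0.2],"twist": 0,"fingers": 0},
    {"xyz": [-1,0,0],"twist": 0,"fingers": 0},
    {"xyz": [-1,0,0],"twist": 0,"fingers": 0},
    {"xyz": [-1,0,0],"twist": 0,"fingers": 0},
    {"xyz": [-1,0,0],"twist": 0,"fingers": 0},
  ],
)

```text
time: 22.65
position: [0.4609, -0.1525, 0.0751]
tool_rot: [0.768, 0.64, 0.0, 0.0]
force: [1.0, -0.0, -0.3]
grip_width: 0.0004
grasp_force: 0.0
```

```bash
python3 - <<'E'
from h import *
t=avg("top",16); s=avg("side",8)
o=np.zeros((590,790,3),np.uint8); x=0
for c in(t,s):
    for y in(.062,.026,-.01):
        I=unroll(c,T0,y); I=np.clip(I/np.maximum(cv2.GaussianBlur(I,(0,0),18),1)*110,0,255) if c is t else np.clip((I-I.min())/(I.max()-I.min())*255,0,255)
        I=cv2.resize(I.astype(np.uint8),(116,590)); I[295,:8]=(0,0,255); I[295,-8:]=(0,0,255); o[:,x:x+116]=I; x+=132
cv2.imwrite("pics/u2.png",o)
a=t["frame"][195:232,305:362]; cv2.imwrite("pics/c3.png",cv2.resize(np.clip(a*1.6,0,255).astype(np.uint8),None,fx=14,fy=14,interpolation=2))
E
```

```text
(no output)
```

View pics/u2.png

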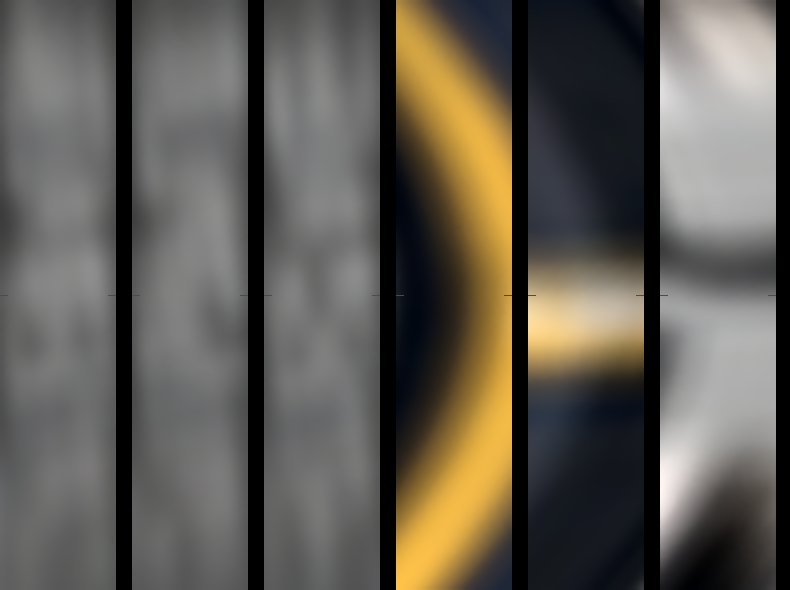

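The unrolled top view now shows the 4-face on wheel 1 centred at about row 278, the 2-dot diagonal on wheel 2 at about row 268, and the 5 with its centre dot on wheel 3 at about row 280. All are within about 5° of the top. I'll get exact offsets from the groove positions.

```bash
python3 - <<'E'
from h import *
import pickle
from scipy.signal import detrend
t=avg("top",12); t0=pickle.load(open("a.pkl","rb"))[0]
for nm,c in(("now",t),("start",t0)):
  for y in(.062,.026,-.01):
    I=unroll(c,T0,y)[:,6:23].mean(1); A=np.arange(65,-66,-1)
    ch=(I[:,0]-I[:,2])/I.sum(1); ch=cv2.GaussianBlur(ch[:,None],(1,9),2).ravel()
    k=(A<=56)&(A>=-56); x=detrend(ch[k]); a=A[k]
    pk=[(int(a[i]),round(x[i]*1e3,1)) for i in range(1,len(a)-1) if x[i]>x[i-1] and x[i]>=x[i+1]]
    # groove pair template 60deg apart
    f=lambda z:np.interp(z,a[::-1],x[::-1]); C=np.arange(-30,30.5,.5); sc=np.array([f(z+30)+f(z-30) if abs(z)<=26 else -1 for z in C])
    print(nm,y,pk,"best centre",C[sc.argmax()],"score",round(sc.max()*1e3,1))
E
```

```text
now 0.062 [(34, np.float32(4.4)), (1, np.float32(-0.6)), (-27, np.float32(3.8))] best centre 3.0 score 8.2
now 0.026 [(35, np.float32(3.9)), (-25, np.float32(5.7)), (-41, np.float32(-0.2))] best centre 5.0 score 9.6
now -0.01 [(54, np.float32(-2.1)), (32, np.float32(5.3)), (4, np.float32(-1.1)), (-32, np.float32(4.4))] best centre 0.0 score 9.3
start 0.062 [(35, np.float32(2.8)), (-22, np.float32(4.9)), (-50, np.float32(-1.4))] best centre 7.0 score 7.5
start 0.026 [(25, np.float32(-0.7)), (-5, np.float32(6.4)), (-34, np.float32(0.2))] best centre 26.0 score 6.5
start -0.01 [(34, np.float32(-0.6)), (10, np.float32(4.9)), (-11, np.float32(-0.2)), (-48, np.float32(2.5))] best centre -19.0 score 7.4
```

View pics/c3.png

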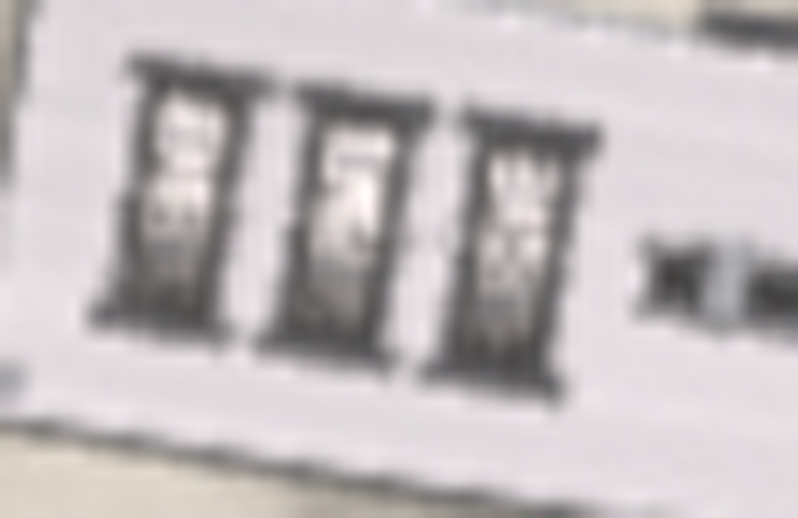

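The offsets are about +3°, +5° and 0°, all inside the lock's ±8.6°, and the crop shows the tab still at (725,270), i.e. locked. Next is the bolt: down into the gap at local y = -33.5 mm.

```bash
python3 - <<'E'
from h import *
R,o=T0
p=R@[0,-.0335,0]+o; tool([p[0],p[1],.0345],-.185)
E
```

```text
t 24.45 pos [ 0.4608 -0.1517  0.0741] F [-0.3  0.1  0.1] toolz [-0. -0. -1.] yang -0.181
shift [ 4.05 -0.36  1.58] twist 0.025351463968065695
```

Request:
move_arm(
  series=[
    {"xyz": [0.8,-0.07,0],"twist": 0,"fingers": 0},
    {"xyz": [0.8,-0.07,0],"twist": 0,"fingers": 0},
    {"xyz": [0.8,-0.07,0],"twist": 0,"fingers": 0},
    {"xyz": [0.8,-0.07,0],"twist": 0,"fingers": 0},
    {"xyz": [0.85,-0.08,0],"twist": 0.02,"fingers": 0},
    {"xyz": [0,0,0],"twist": 0,"fingers": 0},
    {"xyz": [0,0,0.5],"twist": 0,"fingers": 0},
    {"xyz": [0,0,0.3],"twist": 0,"fingers": 0},
    {"xyz": [0,0,0],"twist": 0,"fingers": 0},
  ],
)

```text
time: 25.58
position: [0.4695, -0.0511, 0.0533]
tool_rot: [0.769, 0.639, -0.001, -0.0]
force: [0.7, -0.1, 0.5]
grip_width: 0.0005
grasp_force: 0.0
```

```bash
python3 - <<'E'
from h import *
R,o=T0
p=R@[0,-.0335,0]+o; tool([p[0],p[1],.0345],-.185)
E
```

```text
t 25.57 pos [ 0.4695 -0.0511  0.0533] F [ 0.7 -0.1  0.5] toolz [-0.002 -0.    -1.   ] yang -0.185
shift [0.04 0.02 0.75] twist -0.0020689213237919217
```

Position is right; now descend and start pushing towards the tab.

Request:
move_arm(
  series=[
    {"xyz": [0,0,0.3],"twist": 0,"fingers": 0},
    {"xyz": [0,0,0.3],"twist": 0,"fingers": 0},
    {"xyz": [0,0,0.1],"twist": 0,"fingers": 0},
    {"xyz": [0,0,0],"twist": 0,"fingers": 0},
  ],
)

```text
time: 26.08
position: [0.4701, -0.0505, 0.0365]
tool_rot: [0.769, 0.639, -0.0, -0.0]
force: [0.3, -0.1, -0.3]
grip_width: 0.0004
grasp_force: 0.0
```

Request:
move_arm(
  series=[
    {"xyz": [-0.16,0,0],"twist": 0,"fingers": 0},
    {"xyz": [-0.16,0,0],"twist": 0,"fingers": 0},
    {"xyz": [-0.08,0,0],"twist": 0,"fingers": 0},
    {"xyz": [0,0,0],"twist": 0,"fingers": 0},
  ],
)

```text
time: 26.58
position: [0.4684, -0.0604, 0.0367]
tool_rot: [0.769, 0.639, 0.0, 0.0]
force: [-0.1, 0.8, 0.5]
grip_width: 0.0001
grasp_force: 0.2
```

Request:
move_arm(
  series=[
    {"xyz": [-0.08,0,0],"twist": 0,"fingers": 0},
    {"xyz": [-0.08,0,0],"twist": 0,"fingers": 0},
  ],
)

```text
time: 26.82
position: [0.4677, -0.0641, 0.0367]
tool_rot: [0.769, 0.639, 0.0, 0.0]
force: [1.1, 2.8, 3.6]
grip_width: 0.0008
grasp_force: 1.6
```

Request:
move_arm(
  series=[
    {"xyz": [-0.12,0,0],"twist": 0,"fingers": 0},
    {"xyz": [-0.12,0,0],"twist": 0,"fingers": 0},
  ],
)

```text
time: 27.08
position: [0.4665, -0.0703, 0.0367]
tool_rot: [0.769, 0.639, 0.0, 0.0]
force: [-0.3, 3.3, 2.4]
grip_width: 0.0003
grasp_force: 1.6
```

Request:
move_arm(
  series=[
    {"xyz": [-0.12,0,0],"twist": 0,"fingers": 0},
    {"xyz": [-0.12,0,0],"twist": 0,"fingers": 0},
    {"xyz": [-0.12,0,0],"twist": 0,"fingers": 0},
  ],
)

```text
time: 27.45
position: [0.4648, -0.0792, 0.0366]
tool_rot: [0.769, 0.639, -0.0, 0.0]
force: [0.3, 3.1, 2.6]
grip_width: 0.0005
grasp_force: 1.6
```

Request:
move_arm(
  series=[
    {"xyz": [-0.08,0,0],"twist": 0,"fingers": 0},
    {"xyz": [-0.06,0,0],"twist": 0,"fingers": 0},
    {"xyz": [0,0,0],"twist": 0,"fingers": 0},
  ],
)

```text
time: 27.82
position: [0.4642, -0.0825, 0.0366]
tool_rot: [0.769, 0.639, -0.0, 0.0]
force: [0.6, 2.2, 1.9]
grip_width: 0.0008
grasp_force: 1.1
```

Request:
move_arm(
  series=[
    {"xyz": [-0.04,0,0],"twist": 0,"fingers": 0},
    {"xyz": [0,0,0],"twist": 0,"fingers": 0},
  ],
)

```text
time: 28.08
position: [0.4642, -0.0827, 0.0366]
tool_rot: [0.769, 0.639, 0.0, -0.0]
force: [1.9, 7.0, 2.0]
grip_width: 0.0003
grasp_force: 3.8
```

Request:
move_arm(
  series=[
    {"xyz": [-0.03,0,0],"twist": 0,"fingers": 0},
    {"xyz": [0,0,0],"twist": 0,"fingers": 0},
  ],
)

```text
time: 28.32
position: [0.4642, -0.0828, 0.0366]
tool_rot: [0.769, 0.64, 0.0, -0.0]
force: [2.5, 11.0, 2.2]
grip_width: 0.0002
grasp_force: 5.8
```

The bolt is at its stop. I'll back off slightly, lift clear and check.

Request:
move_arm(
  series=[
    {"xyz": [0.2,0,0],"twist": 0,"fingers": 0},
    {"xyz": [0,0,-0.6],"twist": 0,"fingers": 0},
    {"xyz": [0,0,-0.8],"twist": 0,"fingers": 0},
    {"xyz": [0,0,-0.8],"twist": 0,"fingers": 0},
    {"xyz": [0,-0.9,-0.8],"twist": 0,"fingers": 0},
    {"xyz": [0,-0.9,-0.8],"twist": 0,"fingers": 0},
    {"xyz": [-1,0,0],"twist": 0,"fingers": 0},
    {"xyz": [-1,0,0],"twist": 0,"fingers": 0},
    {"xyz": [-1,0,0],"twist": 0,"fingers": 0},
    {"xyz": [-1,0,0],"twist": 0,"fingers": 0},
    {"xyz": [-1,0,0],"twist": 0,"fingers": 0},
    {"xyz": [-1,0,0],"twist": 0,"fingers": 0},
    {"xyz": [0,0,0],"twist": 0,"fingers": 0},
  ],
)

```text
time: 29.95
position: [0.3925, -0.2202, 0.1324]
tool_rot: [0.77, 0.638, -0.0, 0.0]
force: [0.5, 0.6, -0.7]
grip_width: 0.0008
grasp_force: 0.0
```

```bash
python3 - <<'E'
from h import *
from scipy.signal import detrend
t=avg("top",12); R,o=T0
for y in(.062,.026,-.01):
    I=unroll(t,T0,y)[:,6:23].mean(1); A=np.arange(65,-66,-1)
    ch=cv2.GaussianBlur(((I[:,0]-I[:,2])/I.sum(1))[:,None],(1,9),2).ravel()
    k=abs(A)<=56; x=detrend(ch[k]); a=A[k]; f=lambda z:np.interp(z,a[::-1],x[::-1])
    C=np.arange(-26,26.5,.5); sc=f(C+30)+f(C-30); print(y,C[sc.argmax()],round(sc.max()*1e3,1))
Q=cloud(t); h=(Q[...,2]>.06)&(Q[...,2]<.08); L=(Q-o)@R; h&=(abs(L[...,0])<.03)&(abs(L[...,1])<.11)
print("tab local",L[h].mean(0),h.sum(),robot.observe()["position"],robot.observe()["force"])
E
```

```text
0.062 3.0 8.8
0.026 5.0 9.2
-0.01 2.0 7.2
tab local [-0.00133476 -0.07952852  0.06802548] 22 [ 0.39312011 -0.21831159  0.13163481] [ 0.57510765 -0.41981422 -0.00522666]
```

The tab is at local y = -79.5 mm, which means fully drawn, and the wheels are unchanged. Handing in.

```bash
python3 -c "
from plant import robot
print(robot.close_job())"
```

```text
the job is handed in; nothing more can be done
None
```

I set the wheels to 4-2-5 (each within about 5° of square by camera), drew the bolt fully to its stop (about 25 mm), backed the arm clear and handed the job in at about 31 s; no verdict was returned.

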